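Pair the glazed lids with their jars

ROBOT

A 6-joint arm with a two-finger parallel gripper is mounted at the origin on the work surface. World frame = base frame: x ahead of the robot, y to its left, z up, the work surface at z = 0. Lengths are in m, angles in rad, forces in N, time in s.
With the tool pointing down it reaches from about 0.375 to 0.9 m from the base axis. Payload 3.1 kg.
Tool frame: the origin (TCP) lies midway between the tips of the shut fingers; the grasp point (between the pads) lies 19 mm behind it; z points along the fingers, y is the line along which they close (so a half turn about z gives the same grasp; the last joint's range is limited). The gripper opens to 87 mm and grips with 3 to 60 N. Pads are 19 mm wide; open, the fingers measure 117 mm over their backs; the gripper's body (75 mm by 190 mm) begins 51 mm behind the grasp point.
Start: joints at [-1.48, 0.527, 1.433, -0, 1.181, -0.178], TCP at [0.166, -0.603, 0.193] pointing down, gripper open.
Joint ranges: [-3.08, 3.08], [-0.75, 2.2], [0.22, 2.44], [-1.43, 4.57], [0, 2.65], [-2.85, 2.85]. Speed limits (rad/s): [2.79, 2.79, 3.14, 3.14, 3.14, 3.14].

INTERFACE

Orientations are given as a unit quaternion [x, y, z, w].
In Python, from rig import status, imaging, order gives the robot as it stands.
- The arm moves only by the tool arm_command, never from a script. Its argument "deltas" is one flat list of numbers, 5 for each row, row after row: the opening, from -1 (shut) to 1 (fully open), so that 0 is half open, then the shift along the tool's x, y, z in m, then the turn about the tool's z in rad. In form: [gripper, tx, ty, tz, roll, gripper, tx, ty, tz, roll, ...]. A call has 1 to 12 rows; each row shifts and turns the commanded pose from where the row before left it, along the tool's axes as they then stand; what a row does not reach is not made up. A row lasts 1/8 s, in which the tool goes at most 62.5 mm and 10.7 degrees, less where a joint would pass 70% of its speed; a pose out of reach is approached as far as the arm can. A call with a gripper value outside its range is refused whole. The fingers move at their own pace and stop on an object; "newtons" is the grip in N (left out, the last holds). Time passes only in rows, so rows that do not move let the fingers close. It gives the time, the measured TCP pose, the force, the opening and the grip force at its end, in the units of the state.
- status.get_obs(): the state, without advancing time (a new reading comes with each control period).
- imaging.camera(name): name is "scene" or "top" or "wrist"; returns (picture, depth): 400x640x3 uint8, red, green, blue; 400x640 float32, m along the optical axis (not along the pixel's ray), 0 where there is no reading.
- imaging.camera_params(name): a dict with "intrinsics" (3x3 intrinsics, pixels), "k1" (the pictures are not rectified: a ray, as slopes to the right and down, at radius r is drawn at 1 + k1 r^2 times it, then the intrinsics apply), "camera_from_world" (4x4, takes a point from world to camera coordinates). Camera axes: x right, y up, looking along -z (the intrinsics and any distortion apply to the point x, -y, -z); pixel columns grow to the right and rows downward; lengths in m; the calibration is good to about 2 mm. A picture is of the moment at which its call begins: read the wrist's pose just before it. camera_params takes no time and is no camera call; for the wrist camera it gives the pose at the moment of the call.
- order.hand_in(): hands the job in; it is judged then, once.
The state is a dict: "time": time; "q": joint angles; "joint_velocities": joint speeds; "joint_torque": joint torques, N m; "position": TCP position; "tool_rot": TCP orientation; "ft_force": force on the tool from outside, world axes, zero at the start; "moment": the same for the moment, N m; "grip_width": finger opening in m; "grip_force": force on a finger pad.
Only numpy, scipy, OpenCV 4.12 (cv2) and the standard library are available. Lean on these libraries where they do the work, as an engineer would, in place of code of your own. Each camera call takes 0.05 s, during which the arm holds its last target. There are 200 camera calls.

TASK

Close all four jars, each with the lid of its own glaze colour, in any order: every lid seated level in its jar's mouth with the knob up. Set the lids down without dropping them, leave the jars standing where they are, and do not disturb the clay jug or the upturned bowl.

Things in the scene. Friction and masses are not known exactly. Their poses are not given: they have to be found in the camera images.
- lid_blue: Loose stoneware lid glazed deep cobalt blue, about 180 g. From the bottom up: a round plug 52 mm in diameter and 10 mm high (its lower edge tapered to 42 mm), a round flange 90 mm in diameter and 7 mm thick, and an upright round knob 24 mm in diameter and 28 mm high to grip; 45 mm high in all. It stands on the table on its plug, knob up. Origin: centre of the plug's underside, z up through the knob; flange top at z = 17 mm, knob top at z = 45 mm.
- lid_white: Loose stoneware lid glazed creamy white, about 180 g. From the bottom up: a round plug 52 mm in diameter and 10 mm high (its lower edge tapered to 42 mm), a round flange 90 mm in diameter and 7 mm thick, and an upright round knob 24 mm in diameter and 28 mm high to grip; 45 mm high in all. It stands on the table on its plug, knob up. Origin: centre of the plug's underside, z up through the knob; flange top at z = 17 mm, knob top at z = 45 mm.
- lid_green: Loose stoneware lid glazed leaf green, about 180 g. From the bottom up: a round plug 52 mm in diameter and 10 mm high (its lower edge tapered to 42 mm), a round flange 90 mm in diameter and 7 mm thick, and an upright round knob 24 mm in diameter and 28 mm high to grip; 45 mm high in all. It stands on the table on its plug, knob up. Origin: centre of the plug's underside, z up through the knob; flange top at z = 17 mm, knob top at z = 45 mm.
- lid_yellow: Loose stoneware lid glazed ochre yellow, about 180 g. From the bottom up: a round plug 52 mm in diameter and 10 mm high (its lower edge tapered to 42 mm), a round flange 90 mm in diameter and 7 mm thick, and an upright round knob 24 mm in diameter and 28 mm high to grip; 45 mm high in all. It stands on the table on its plug, knob up. Origin: centre of the plug's underside, z up through the knob; flange top at z = 17 mm, knob top at z = 45 mm.
- jar_blue: Loose, open, low round jar glazed deep cobalt blue (bare terracotta foot), about 500 g, 78 mm in outer diameter and 50 mm high, wall 4 mm, mouth about 70 mm wide, inner floor 6 mm above the table. Origin: centre of its underside, z up. All lids and jars are the same size, so any lid fits any jar; only the glaze tells them apart. With a lid fully seated the flange rests on the rim and the lid's origin is 40 mm above the jar's.
- jar_white: Loose, open, low round jar glazed creamy white (bare terracotta foot), about 500 g, 78 mm in outer diameter and 50 mm high, wall 4 mm, mouth about 70 mm wide, inner floor 6 mm above the table. Origin: centre of its underside, z up. All lids and jars are the same size, so any lid fits any jar; only the glaze tells them apart. With a lid fully seated the flange rests on the rim and the lid's origin is 40 mm above the jar's.
- jar_green: Loose, open, low round jar glazed leaf green (bare terracotta foot), about 500 g, 78 mm in outer diameter and 50 mm high, wall 4 mm, mouth about 70 mm wide, inner floor 6 mm above the table. Origin: centre of its underside, z up. All lids and jars are the same size, so any lid fits any jar; only the glaze tells them apart. With a lid fully seated the flange rests on the rim and the lid's origin is 40 mm above the jar's.
- jar_yellow: Loose, open, low round jar glazed ochre yellow (bare terracotta foot), about 500 g, 78 mm in outer diameter and 50 mm high, wall 4 mm, mouth about 70 mm wide, inner floor 6 mm above the table. Origin: centre of its underside, z up. All lids and jars are the same size, so any lid fits any jar; only the glaze tells them apart. With a lid fully seated the flange rests on the rim and the lid's origin is 40 mm above the jar's.
- jug: Bystander: unglazed brown-grey clay jug, 150 mm high, 90 mm in diameter at the belly, with a side handle reaching 63 mm from its axis along its +y; 0.6 kg, loose, upright. Origin: centre of its underside, z up.
- bowl: Bystander: unglazed brown-grey clay bowl standing upside down, 110 mm in diameter, 50 mm high, 0.3 kg, loose. Origin: centre of its underside on the table, z up.
Mind the look-alikes: they are no part of the job. What is shaped like the lid_green but pink or red is not meant.

How it is judged:
At the end, for the whole second after the job is handed in: Each of the four lids lies in the jar of its own colour: axes within 12 mm, lid origin 37 to 43 mm above the jar's, lid and jar level within 0.06 rad, released and at rest (below 0.02 m/s); jars, jug and bowl upright within 30 mm of where they started (horizontal distance between lid_blue and jar_blue below 0.012 m and z of lid_blue in the frame of jar_blue between 0.037 and 0.043 m and angle between each of lid_blue, jar_blue, lid_white, jar_white, lid_green, jar_green, lid_yellow, jar_yellow's own z axis and vertical below 0.06 rad and distance of each of jar_blue, jar_white, jar_green, jar_yellow, jug, bowl from where it was at the start of the episode below 0.03 m and linear speed of each of lid_blue, jar_blue, lid_white, jar_white, lid_green, jar_green, lid_yellow, jar_yellow below 0.02 m/s and contact force between the fingers and lid_blue below 0.1 N and horizontal distance between lid_white and jar_white below 0.012 m and z of lid_white in the frame of jar_white between 0.037 and 0.043 m and contact force between the fingers and lid_white below 0.1 N and horizontal distance between lid_green and jar_green below 0.012 m and z of lid_green in the frame of jar_green between 0.037 and 0.043 m and contact force between the fingers and lid_green below 0.1 N and horizontal distance between lid_yellow and jar_yellow below 0.012 m and z of lid_yellow in the frame of jar_yellow between 0.037 and 0.043 m and contact force between the fingers and lid_yellow below 0.1 N and angle between each of jug, bowl's own z axis and vertical below 0.1 rad); the robot touches nothing.
It fails at once if a lid was dropped (fell freely more than about 2 cm) ((linear speed of lid_blue above 0.65 m/s and contact force between the fingers and lid_blue below 0.01 N) or (linear speed of lid_white above 0.65 m/s and contact force between the fingers and lid_white below 0.01 N) or (linear speed of lid_green above 0.65 m/s and contact force between the fingers and lid_green below 0.01 N) or (linear speed of lid_yellow above 0.65 m/s and contact force between the fingers and lid_yellow below 0.01 N)).
It fails at once if a jar was shoved more than 30 mm or tipped over (distance of any of jar_blue, jar_white, jar_green, jar_yellow from where it was at the start of the episode above 0.03 m or angle between any of jar_blue, jar_white, jar_green, jar_yellow's own z axis and vertical above 0.5 rad).
It fails at once if the jug or the bowl was shoved more than 30 mm or tipped (distance of any of jug, bowl from where it was at the start of the episode above 0.03 m or angle between any of jug, bowl's own z axis and vertical above 0.3 rad).
It also fails if it takes over 106 s, if anything falls off the work surface, if the arm or the gripper's body presses on something with over 40 N, if the wrist force passes 120 N, or if a joint passes its speed limit or range.

## Working session

There is one attempt and no reset: what is moved stays moved. The work goes in short steps, Python scripts to look and compute and a tool call to move; the robot and the scene stay as the last step left them, time stands still between calls to the robot, and variables do not carry over. Pictures are saved under pics/ and viewed, at most 14 in all, crops included, and the job is handed in when it is done.

Besides the shell and the picture viewer there is one more tool, called after "Request:" as name(argument=value, ...) on one line, values as JSON. arm_command: Moves the arm, as the interface text tells. Its arguments: {"type":"object","properties":{"deltas":{"type":"array"},"newtons":{"type":"number"}},"required":["deltas"]}

```bash
mkdir -p pics; cat > h.py <<'E'
import numpy as np, cv2
from rig import status, imaging, order
def grab(n):
    P=imaging.camera_params(n); im,d=imaging.camera(n); return im,d,P
def world(P,d,uv=None):
    """world points for all pixels, from depth (HxWx3)"""
    K=np.array(P["intrinsics"]);H,W=d.shape
    u,v=np.meshgrid(np.arange(W),np.arange(H))
    D=np.array([P["k1"],0,0,0,0.])
    n=cv2.undistortPoints(np.stack([u,v],-1).reshape(-1,1,2).astype(float),K,D).reshape(H,W,2)
    c=np.stack([n[...,0]*d,-n[...,1]*d,-d,np.ones_like(d)],-1)
    return (c@np.linalg.inv(np.array(P["camera_from_world"])).T)[...,:3]
def plane(P,uv,z):
    K=np.array(P["intrinsics"]);D=np.array([P["k1"],0,0,0,0.])
    n=cv2.undistortPoints(np.array(uv,float).reshape(-1,1,2),K,D).reshape(-1,2)
    T=np.linalg.inv(np.array(P["camera_from_world"]))
    r=np.c_[n[:,0],-n[:,1],-np.ones(len(n))]@T[:3,:3].T; o=T[:3,3]
    return o+r*((z-o[2])/r[:,2])[:,None]
E
python3 - <<'E'
from h import *
print(status.get_obs())
for n in("top","scene"):
    im,d,P=grab(n); cv2.imwrite(f"pics/{n}0.png",im[...,::-1]); np.savez(f"{n}0.npz",im=im,d=d)
    T=np.linalg.inv(P["camera_from_world"]);print(n,T[:3,3].round(3),(-T[:3,2]).round(2),P["k1"],(d>0).mean())
E
```

```text
{'time': 0.0, 'q': array([-1.48051606e+00,  5.28459193e-01,  1.43390478e+00, -3.76297256e-05,
        1.18142325e+00, -1.78483525e-01]), 'joint_velocities': array([-0.00018726,  0.00106319,  0.00080855,  0.00097739,  0.00082655,
        0.00056164]), 'joint_torque': array([ 8.14771302e-04, -4.40034091e+01, -1.76592493e+01,  6.32966822e-02,
        5.82369359e-02, -1.69575246e-04]), 'position': array([ 0.16591511, -0.60173572,  0.19167522]), 'tool_rot': array([ 9.90982777e-01,  1.33984820e-01,  3.09947316e-05, -1.09698769e-03]), 'ft_force': array([-0.05258375, -0.16149821,  0.53445483]), 'moment': array([ 0.03375   , -0.00102575,  0.01796107]), 'grip_force': 0.0, 'grip_width': 0.08696570384663055}
top [ 0.525 -0.004  1.542] [ 0.05  0.02 -1.  ] -0.03647860601597482 0.995984375
scene [ 1.206 -0.56   0.847] [-0.53  0.49 -0.69] -0.0028942197833470894 0.99586328125
```

View pics/top0.png

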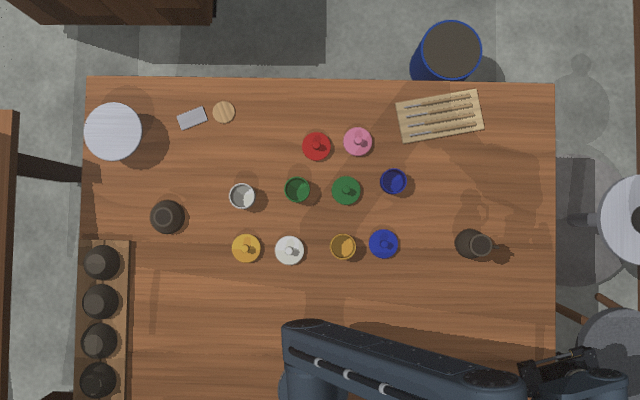

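View pics/scene0.png

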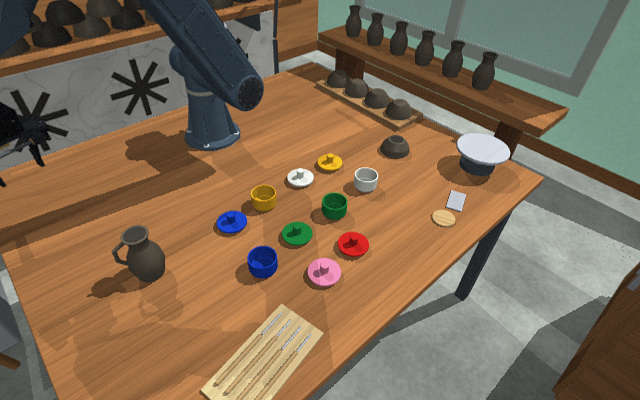

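Top view: lids yellow (246,248), white (289,250), green (346,190), blue (384,243); jars white (242,196), green (297,189), yellow (343,247), blue (393,181). Red (317,146) and pink (358,142) are decoys. The jug is at (475,243) and the bowl at (167,217).

```bash
cat > m.py <<'E'
from h import *
seeds=dict(lid_yellow=(246,248),lid_white=(289,250),lid_green=(346,190),lid_blue=(384,243),jar_white=(242,196),jar_green=(297,189),jar_yellow=(343,247),jar_blue=(393,181),red=(317,146),pink=(358,142),jug=(470,243),bowl=(167,217))
P=imaging.camera_params("top");z=np.load("top0.npz");W=world(P,z["d"].astype(float))
P2=imaging.camera_params("scene");z2=np.load("scene0.npz");W2=world(P2,z2["d"].astype(float))
def fit(W,c,lo,hi):
    m=(W[...,2]>lo)&(W[...,2]<hi)&(np.hypot(W[...,0]-c[0],W[...,1]-c[1])<.06)
    p=W[m][:,:2].astype(np.float32)
    if len(p)<8:return None
    (x,y),r=cv2.minEnclosingCircle(p); return np.round([x,y,r,np.median(W[m][:,2]),len(p)],4)
for n,s in seeds.items():
    c=plane(P,[s],.03)[0]
    lo,hi=(.010,.026) if n[:3] in("lid","red","pin") else (.043,.058)
    if n[:3]=="bow":lo,hi=.01,.06
    if n=="jug":lo,hi=.02,.2
    for V in(W,W2):
        f=fit(V,c,lo,hi); 
        if f is not None:f=fit(V,f,lo,hi)
        print(n,f,end="  ")
    if n[:3]=="lid": print("knob",*[np.round(np.median(V[(V[...,2]>.038)&(V[...,2]<.06)&(np.hypot(V[...,0]-c[0],V[...,1]-c[1])<.03)],axis=0),4) for V in(W,W2)],end="")
    print()
E
python3 m.py
```

```text
lid_yellow [4.395e-01 2.193e-01 4.810e-02 1.740e-02 6.050e+02]  lid_yellow [4.344e-01 2.151e-01 4.700e-02 1.850e-02 2.890e+02]  knob [0.4364 0.2155 0.0451] [0.4367 0.2113 0.0454]
lid_white [4.329e-01 8.350e-02 4.490e-02 1.720e-02 5.990e+02]  lid_white [4.296e-01 8.100e-02 4.600e-02 1.810e-02 3.240e+02]  knob [0.4331 0.0826 0.0448] [0.4326 0.0782 0.0444]
lid_green [ 6.217e-01 -8.230e-02  5.010e-02  1.690e-02  5.950e+02]  lid_green [ 6.189e-01 -8.800e-02  4.650e-02  1.820e-02  5.050e+02]  knob [ 0.621  -0.0869  0.0449] [ 0.621  -0.091   0.0456]
lid_blue [ 4.584e-01 -2.054e-01  4.510e-02  1.680e-02  6.020e+02]  lid_blue [ 4.569e-01 -2.055e-01  4.650e-02  1.810e-02  4.730e+02]  knob [ 0.4575 -0.2046  0.0448] [ 0.4604 -0.2088  0.0456]
jar_white [5.967e-01 2.296e-01 3.950e-02 4.940e-02 1.110e+02]  jar_white [5.941e-01 2.283e-01 4.280e-02 4.870e-02 1.350e+02]  
jar_green [6.195e-01 6.280e-02 3.880e-02 4.970e-02 1.090e+02]  jar_green [6.144e-01 6.180e-02 4.280e-02 4.940e-02 1.550e+02]  
jar_yellow [ 4.49e-01 -7.95e-02  3.90e-02  4.96e-02  1.03e+02]  jar_yellow [ 4.457e-01 -8.260e-02  4.080e-02  4.900e-02  1.510e+02]  
jar_blue [ 6.505e-01 -2.306e-01  3.920e-02  4.910e-02  1.120e+02]  jar_blue [ 6.476e-01 -2.320e-01  4.030e-02  4.920e-02  2.110e+02]  
red [7.569e-01 1.440e-02 5.220e-02 1.700e-02 5.860e+02]  red [7.543e-01 4.900e-03 4.590e-02 1.810e-02 5.450e+02]  
pink [ 7.639e-01 -1.234e-01  5.490e-02  1.690e-02  5.870e+02]  pink [ 7.708e-01 -1.227e-01  4.580e-02  1.810e-02  6.690e+02]  
jug [ 4.651e-01 -4.683e-01  5.320e-02  1.128e-01  8.930e+02]  jug [ 4.665e-01 -4.737e-01  5.330e-02  9.790e-02  1.780e+03]  
bowl [5.269e-01 4.667e-01 5.310e-02 4.180e-02 9.100e+02]  bowl [5.266e-01 4.595e-01 5.240e-02 3.650e-02 4.810e+02]
```

Request:
arm_command(deltas=[0.2,0,0,0,0.1345,0.2,0,0,0,0.1345,0.2,0.03,-0.04,0,0,0.2,0.03,-0.04,0,0,0.2,0.03,-0.04,0,0,0.2,0.03,-0.04,0,0,0.2,0.03,-0.04,0,0,0.2,0.03,-0.04,0,0,0.2,0.03,-0.04,0,0,0.2,0.03,-0.04,0,0,0.2,0.03,-0.04,0,0,0.2,0.022,-0.037,0,0], newtons=35)

```text
time: 1.6
position: [0.459, -0.204, 0.1924]
tool_rot: [1.0, 0.0, -0.0, -0.0]
ft_force: [0.8, 0.0, -0.4]
grip_width: 0.0522
grip_force: 0.0
```

Request:
arm_command(deltas=[0.2,0,0,0.04,0,0.2,0,0,0.03,0,0.2,0,0,0,0,0.2,0,0,0,0])

```text
time: 2.1
position: [0.4586, -0.2061, 0.1233]
tool_rot: [1.0, -0.0, 0.0, 0.0]
ft_force: [-0.2, 0.9, -0.3]
grip_width: 0.0522
grip_force: 0.0
```

Request:
arm_command(deltas=[0.2,0,0,0.04,0,0.2,0,0,0.03,0,0.2,0,0,0.021,0,0.2,0,0,0.01,0,0.2,0,0,0,0,0.2,0,0,0,0])

```text
time: 2.85
position: [0.4589, -0.2062, 0.0227]
tool_rot: [1.0, -0.0, 0.001, 0.001]
ft_force: [0.6, 0.3, 0.5]
grip_width: 0.0519
grip_force: 0.0
```

```bash
python3 - <<'E'
from h import *
im,d,P=grab("wrist"); cv2.imwrite("pics/w1.png",im[...,::-1])
E
```

```text
(no output)
```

View pics/w1.png

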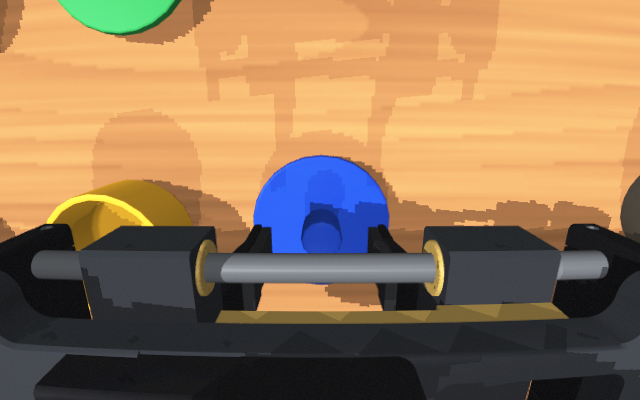

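The blue knob (322,232) sits centred between the fingers; the yellow jar (120,215) is clear. Gripping now.

Request:
arm_command(deltas=[-1,0,0,0,0,-1,0,0,0,0,-1,0,0,0,0,-1,0,0,0,0,-1,0,0,-0.02,0,-1,0,0,-0.03,0,-1,0,0,-0.03,0,-1,0,0,-0.02,0,-1,0,0,0,0])

```text
time: 4.03
position: [0.4591, -0.2062, 0.1229]
tool_rot: [1.0, -0.0, 0.001, 0.001]
ft_force: [-0.2, 0.6, -0.1]
grip_width: 0.0007
grip_force: 0.0
```

```bash
python3 - <<'E'
from h import *
a=[grab(n)[0] for n in("wrist","scene")]
cv2.imwrite("pics/w2.png",np.vstack([a[0][::,:],cv2.resize(a[1][120:320,150:470],(640,400))])[::,:,::-1][:, :][:800:1][::1] if 0 else np.hstack([cv2.resize(a[0],(400,250)),cv2.resize(a[1][140:300,130:386],(400,250))])[...,::-1])
print(status.get_obs()["ft_force"])
E
```

```text
[-0.42214953  0.00448918 -0.84761909]
```

View pics/w2.png

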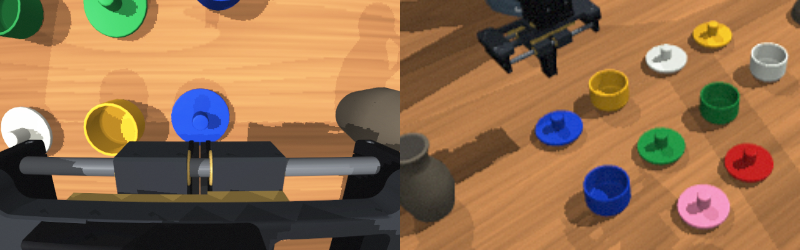

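Blue lid (200,115 in the left half) still stands ahead of the shut fingers, so the grip missed along x. I'll re-measure it.

```bash
cat > lid.py <<'E'
from h import *
import sys
def hsvmask(im,col):
    h=cv2.cvtColor(im,cv2.COLOR_RGB2HSV)
    R=dict(blue=((110,120,60),(130,255,255)),green=((50,100,40),(80,255,255)),yellow=((18,120,90),(32,255,255)),white=((0,0,120),(180,50,255)))[col]
    return cv2.inRange(h,*map(np.array,R))>0
def lid(n,col,c,g=None):
    im,d,P=g or grab(n);W=world(P,d.astype(float))
    m=hsvmask(im,col)&(d>0)&(np.hypot(W[...,0]-c[0],W[...,1]-c[1])<.075)
    f=m&(W[...,2]>.009)&(W[...,2]<.025)
    k=m&(W[...,2]>.04)&(W[...,2]<.052)
    out=[]
    for q in(f,k):
        if q.sum()<8: out.append(None);continue
        (x,y),r=cv2.minEnclosingCircle(W[q][:,:2].astype(np.float32)); out.append(np.round([x,y,r,np.median(W[q][:,2]),q.sum()],4))
    return out
if __name__=="__main__":
    col=sys.argv[1];c=[float(v) for v in sys.argv[2:4]]
    print("tcp",status.get_obs()["position"])
    for n in("wrist","top","scene"):print(n,lid(n,col,c))
E
python3 lid.py blue .47 -.205
```

```text
tcp [ 0.45769897 -0.20530787  0.12119015]
wrist [array([ 4.574e-01, -2.061e-01,  4.470e-02,  1.730e-02,  5.856e+03]), array([ 4.575e-01, -2.062e-01,  1.190e-02,  4.510e-02,  5.590e+02])]
top [array([ 4.925e-01, -1.965e-01,  2.350e-02,  1.680e-02,  4.300e+01]), None]
scene [array([ 4.582e-01, -2.084e-01,  4.590e-02,  1.820e-02,  4.600e+02]), array([ 4.574e-01, -2.079e-01,  1.290e-02,  4.570e-02,  4.200e+01])]
```

The lid is unmoved, directly under the TCP, so the fingers were simply still closing when I lifted. I'll retry with a longer wait.

Request:
arm_command(deltas=[0.1,0,0,0,0,0.1,0,0,0,0,0.1,0,0,0,0,0.1,0,0,0,0,0.1,0,0,0.03,0,0.1,0,0,0.03,0,0.1,0,0,0.02,0,0.1,0,0,0.014,0,0.1,0,0,0.006,0,0.1,0,0,0,0])

```text
time: 5.52
position: [0.4582, -0.2056, 0.0216]
tool_rot: [1.0, -0.0, -0.0, -0.0]
ft_force: [-0.0, -0.3, 0.3]
grip_width: 0.0477
grip_force: 0.0
```

Request:
arm_command(deltas=[-1,0,0,0,0,-1,0,0,0,0,-1,0,0,0,0,-1,0,0,0,0,-1,0,0,0,0,-1,0,0,0,0])

```text
time: 6.28
position: [0.4581, -0.2056, 0.0216]
tool_rot: [1.0, -0.0, -0.0, -0.0]
ft_force: [0.5, -0.5, -0.2]
grip_width: 0.0018
grip_force: 0.0
```

```bash
python3 - <<'E'
from h import *
im,d,P=grab("wrist"); s=grab("scene")[0]
T=np.linalg.inv(P["camera_from_world"]);print(T.round(3), status.get_obs()["position"])
cv2.imwrite("pics/w3.png",np.hstack([cv2.resize(im,(480,300)),cv2.resize(s[150:270,160:288],(320,300))])[...,::-1])
E
python3 lid.py blue .46 -.205
```

```text
[[-0.     0.967  0.256  0.528]
 [-1.    -0.     0.    -0.204]
 [ 0.    -0.256  0.967  0.214]
 [ 0.     0.     0.     1.   ]] [ 0.45806359 -0.20557581  0.0216314 ]
tcp [ 0.45806359 -0.20557581  0.0216314 ]
wrist [array([ 4.597e-01, -2.058e-01,  4.430e-02,  1.740e-02,  7.312e+03]), array([ 4.611e-01, -2.043e-01,  1.140e-02,  4.450e-02,  2.480e+02])]
top [array([ 4.955e-01, -1.916e-01,  1.280e-02,  1.830e-02,  1.300e+01]), None]
scene [array([ 4.562e-01, -2.074e-01,  4.590e-02,  1.800e-02,  4.460e+02]), array([ 4.575e-01, -2.080e-01,  1.160e-02,  4.510e-02,  2.600e+01])]
```

View pics/w3.png

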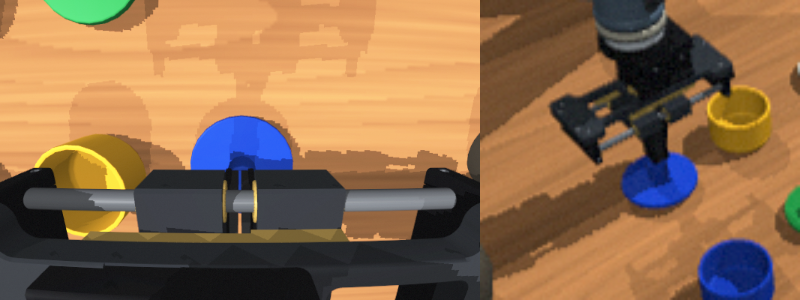

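Fingers shut, and the knob is hidden behind them in both views; I'll measure where the fingertips really are against the TCP reading.

```bash
python3 - <<'E'
from h import *
for n in("scene","wrist","top"):
    im,d,P=grab(n);W=world(P,d.astype(float))
    for lo,hi in((.02,.04),(.04,.06),(.06,.085)):
        near=(W[...,2]>lo)&(W[...,2]<hi)&(np.hypot(W[...,0]-.46,W[...,1]+.205)<.06)&(d>0)
        for nm,m in(("dark",near&(im.max(-1)<70)),("blue",near&(im[...,2].astype(int)-im[...,0]>60))):
            if m.sum()>3:print(n,nm,lo,m.sum(),np.percentile(W[m],[5,50,95],axis=0).round(4).tolist())
E
```

```text
scene blue 0.02 85 [[0.4386, -0.2405, 0.0202], [0.4657, -0.2132, 0.0216], [0.4923, -0.1794, 0.036]]
scene dark 0.04 19 [[0.4538, -0.2141, 0.0438], [0.4649, -0.2065, 0.0558], [0.4674, -0.1985, 0.0589]]
scene blue 0.04 27 [[0.451, -0.2174, 0.0406], [0.4629, -0.2122, 0.0439], [0.4677, -0.2015, 0.0468]]
scene dark 0.06 56 [[0.4526, -0.2157, 0.0632], [0.466, -0.2082, 0.0733], [0.4686, -0.1966, 0.084]]
wrist blue 0.02 335 [[0.4635, -0.2155, 0.0214], [0.4679, -0.2059, 0.0305], [0.4691, -0.1967, 0.039]]
wrist dark 0.04 171 [[0.4675, -0.2123, 0.0522], [0.468, -0.2036, 0.0562], [0.4694, -0.1965, 0.0596]]
wrist blue 0.04 197 [[0.4655, -0.2125, 0.0407], [0.4674, -0.2058, 0.0441], [0.469, -0.1996, 0.0513]]
wrist dark 0.06 611 [[0.4674, -0.2112, 0.0614], [0.4679, -0.2037, 0.0725], [0.4695, -0.1975, 0.0828]]
wrist blue 0.06 30 [[0.4639, -0.2046, 0.0624], [0.4672, -0.2041, 0.0749], [0.4681, -0.2041, 0.0761]]
```

```bash
python3 - <<'E'
from h import *
im=grab("wrist")[0]; s=grab("scene")[0]
cv2.imwrite("pics/w4.png",np.hstack([cv2.resize(im[130:290,240:400],(400,400),interpolation=2),cv2.resize(s[180:240,205:265],(400,400),interpolation=2)])[...,::-1])
E
```

```text
(no output)
```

View pics/w4.png

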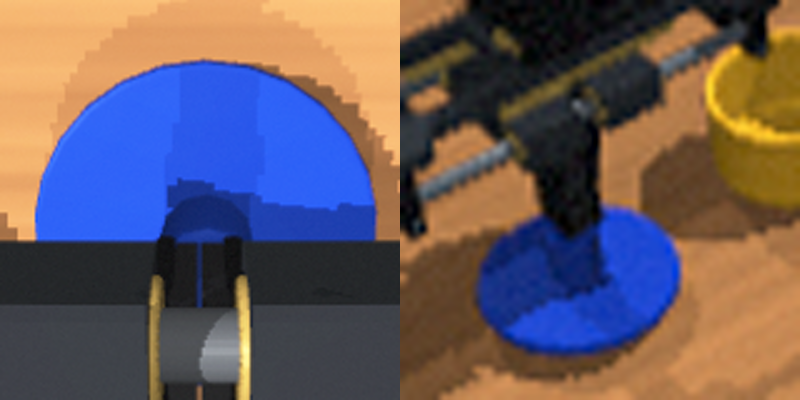

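The fingers closed just above the knob, so the real fingertips sit higher than the TCP reading implies. I'll raise and measure fingertip and body heights relative to the reading.

Request:
arm_command(deltas=[0.1,0,0,-0.03,0,0.1,0,0,-0.03,0,0.1,0,0,-0.02,0,0.1,0,0,0,0,0.1,0,0,0,0,0.1,0,0,0,0])

```text
time: 7.52
position: [0.4574, -0.2051, 0.1006]
tool_rot: [1.0, -0.0, -0.001, -0.001]
ft_force: [1.0, -1.0, -0.1]
grip_width: 0.046
grip_force: 0.0
```

```bash
python3 - <<'E'
from h import *
p=status.get_obs()["position"];print(p)
for n in("scene","wrist","top"):
    im,d,P=grab(n);W=world(P,d.astype(float))
    m=(d>0)&(W[...,2]>.055)&(abs(W[...,0]-p[0])<.05)&(W[...,2]<.3)
    for lo in np.arange(-.12,.12,.01):
        k=m&(W[...,1]-p[1]>lo)&(W[...,1]-p[1]<=lo+.01)
        if k.sum()>5:
            j=W[k];o=np.argsort(j[:,2])[:6];q=j[o].mean(0)-p;print(n,round(lo,2),k.sum(),q.round(4))
E
python3 lid.py blue .46 -.205
```

```text
[ 0.45738808 -0.2051252   0.1006228 ]
scene -0.1 95 [ 0.0143 -0.0918  0.1252]
scene -0.09 150 [-0.0146 -0.0862  0.1027]
scene -0.08 100 [ 0.0331 -0.0757  0.1137]
scene -0.07 63 [ 0.0308 -0.0653  0.1151]
scene -0.06 108 [ 0.0271 -0.055   0.1087]
scene -0.05 109 [ 0.0358 -0.0453  0.1084]
scene -0.04 145 [-0.0025 -0.0314  0.0368]
scene -0.03 130 [ 0.008  -0.0268  0.034 ]
scene -0.02 208 [-0.0083 -0.0152  0.1135]
scene -0.01 87 [ 0.0289 -0.004   0.1159]
scene -0.0 82 [0.0285 0.0046 0.115 ]
scene 0.01 78 [0.0289 0.0156 0.1157]
scene 0.02 210 [0.0001 0.024  0.0331]
scene 0.03 134 [0.0093 0.0312 0.0449]
scene 0.04 102 [0.0367 0.0453 0.1101]
scene 0.05 39 [0.0366 0.0534 0.1115]
scene 0.06 58 [0.0308 0.0642 0.1149]
scene 0.07 100 [0.0089 0.079  0.1038]
scene 0.08 91 [0.0289 0.0821 0.1049]
scene 0.09 30 [0.026  0.0909 0.1379]
wrist -0.09 365 [ 0.0341 -0.0821  0.1016]
wrist -0.08 6116 [ 0.0272 -0.079   0.0994]
wrist -0.07 5132 [ 0.0329 -0.0671  0.1126]
wrist -0.06 4554 [ 0.0376 -0.0523  0.1049]
wrist -0.05 6943 [ 0.0375 -0.0456  0.1046]
wrist -0.04 7221 [ 0.0113 -0.0304  0.0323]
wrist -0.03 853
[... 583 characters left out ...]
 -0.07 28 [ 0.031  -0.0656  0.1156]
top 0.03 8 [0.0392 0.0348 0.1469]
top 0.04 35 [0.0348 0.0459 0.1209]
top 0.05 114 [0.0216 0.0577 0.1164]
top 0.06 95 [0.0108 0.0623 0.1153]
top 0.07 102 [0.0097 0.0746 0.1365]
top 0.08 104 [-0.017   0.0853  0.1382]
top 0.09 80 [-0.0054  0.0945  0.1052]
tcp [ 0.4576834  -0.20530586  0.10089951]
wrist [array([ 4.573e-01, -2.060e-01,  4.480e-02,  1.730e-02,  6.819e+03]), array([ 4.575e-01, -2.060e-01,  1.200e-02,  4.510e-02,  6.440e+02])]
top [array([ 4.955e-01, -1.999e-01,  1.680e-02,  1.680e-02,  2.400e+01]), None]
scene [array([ 4.567e-01, -2.085e-01,  4.670e-02,  1.820e-02,  4.590e+02]), array([ 4.586e-01, -2.079e-01,  1.240e-02,  4.570e-02,  4.500e+01])]
```

Fingertips and gripper body both measure about 30 mm higher than the reported TCP, so the reading is low by 0.030. I'll aim for a reported z of about -0.008 for the grasp.

Request:
arm_command(deltas=[0.1,0,0,0.04,0,0.1,0,0,0.03,0,0.1,0,0,0.02,0,0.1,0,0,0.01,0,0.1,0,0,0.005,0,0.1,0,0,0.003,0,0.1,0,0,0,0])

```text
time: 8.7
position: [0.4584, -0.2058, -0.006]
tool_rot: [1.0, -0.0, 0.0, 0.0]
ft_force: [0.2, -0.1, 0.3]
grip_width: 0.0478
grip_force: 0.0
```

Request:
arm_command(deltas=[-1,0,0,0,0,-1,0,0,0,0,-1,0,0,0,0,-1,0,0,0,0])

```text
time: 9.2
position: [0.4584, -0.2059, -0.0061]
tool_rot: [1.0, -0.0, 0.0, 0.0]
ft_force: [0.4, -0.2, 1.5]
grip_width: 0.0231
grip_force: 35.0
```

Request:
arm_command(deltas=[-1,0,0,-0.01,0,-1,0,0,-0.025,0,-1,0,0,-0.03,0,-1,0,0,-0.025,0,-1,0.03,0.005,0,0,-1,0.04,0.005,0,0,-1,0.04,0.005,0,0,-1,0.04,0.005,0,0,-1,0.03,0.004,0,0,-1,0.013,0.001,0,0,-1,0,0,0,0,-1,0,0,0,0])

```text
time: 10.7
position: [0.6492, -0.23, 0.0833]
tool_rot: [1.0, -0.0, -0.001, -0.001]
ft_force: [0.4, 0.8, -2.4]
grip_width: 0.0231
grip_force: 35.0
```

```bash
cat > hold.py <<'E'
from h import *
import sys
# flange and jar-rim centres near the tool, from wrist depth
p=status.get_obs()["position"];print("tcp",p.round(4))
from lid import hsvmask
for n in("wrist","scene"):
    im,d,P=grab(n);W=world(P,d.astype(float));m=hsvmask(im,sys.argv[1])&(d>0)
    for nm,lo,hi in(("rim",.043,.058),("flange",p[2]+.008,p[2]+.04)):
        k=m&(W[...,2]>lo)&(W[...,2]<hi)&(np.hypot(*(W[...,:2]-p[:2]).transpose(2,0,1))<.08)
        if k.sum()<10:continue
        q=W[k];A=np.c_[2*q[:,:2],np.ones(len(q))]
        print(n,nm,k.sum(),"encl",np.round(cv2.minEnclosingCircle(q[:,:2].astype(np.float32))[0],4),"z",np.percentile(q[:,2],[5,50,95]).round(4),"box",q.min(0).round(4),q.max(0).round(4))
    cv2.imwrite(f"pics/hold_{n}.png",im[...,::-1])
E
python3 hold.py blue
```

```text
tcp [ 0.6492 -0.23    0.0833]
wrist rim 267 encl [ 0.6791 -0.2333] z [0.0447 0.0499 0.0511] box [ 0.6773 -0.2578  0.043 ] [ 0.688  -0.2089  0.0522]
wrist flange 9749 encl [ 0.6484 -0.2288] z [0.1055 0.1067 0.1081] box [ 0.6039 -0.2719  0.1011] [ 0.6932 -0.1857  0.1233]
scene rim 119 encl [ 0.6506 -0.2338] z [0.0438 0.0495 0.0527] box [ 0.6187 -0.271   0.0431] [ 0.6871 -0.1974  0.054 ]
scene flange 534 encl [ 0.6491 -0.2308] z [0.1048 0.1074 0.1108] box [ 0.6103 -0.2745  0.1015] [ 0.6928 -0.1868  0.1232]
```

View pics/hold_wrist.png

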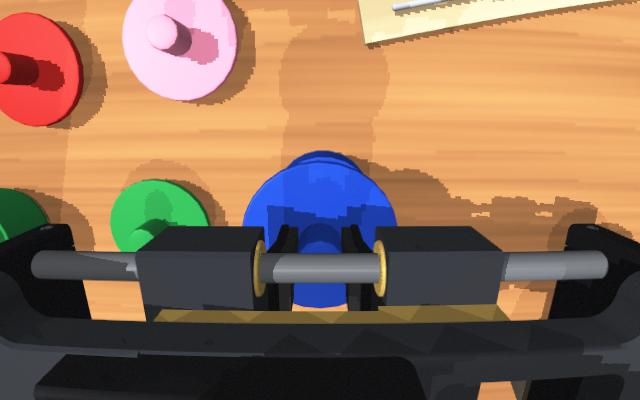

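The blue lid is held level (flange around (320,220)) above the blue jar, whose rim shows at (320,158). It needs about +2 mm x, -3 mm y and 50 mm down.

Request:
arm_command(deltas=[-1,0.002,0.003,0,0,-1,0,0,0.02,0,-1,0,0,0.015,0,-1,0,0,0.008,0,-1,0,0,0.003,0,-1,0,0,0.002,0,-1,0,0,0,0,-1,0,0,0,0])

```text
time: 11.8
position: [0.6534, -0.2338, 0.0362]
tool_rot: [1.0, -0.0, 0.0, 0.0]
ft_force: [-0.1, 0.2, -2.3]
grip_width: 0.0233
grip_force: 35.0
```

Request:
arm_command(deltas=[-1,0,0,0.001,0,-1,0,0,0,0])

```text
time: 12.05
position: [0.6531, -0.2336, 0.0347]
tool_rot: [1.0, -0.0, 0.0, 0.0]
ft_force: [0.5, -0.1, -2.4]
grip_width: 0.0231
grip_force: 35.0
```

Request:
arm_command(deltas=[-1,0,0,0.001,0,-1,0,0,0.001,0,-1,0,0,0,0])

```text
time: 12.42
position: [0.6532, -0.2337, 0.0339]
tool_rot: [1.0, -0.0, 0.0, 0.0]
ft_force: [-2.2, 0.8, 6.3]
grip_width: 0.023
grip_force: 35.0
```

Request:
arm_command(deltas=[-0.3,0,0,0,0,-0.2,0,0,0,0,-0.1,0,0,0,0,0.1,0,0,0,0,0.1,0,0,-0.02,0,0.1,0,0,-0.03,0,0.1,0,0,-0.03,0,0.1,0,0,0,0,0.1,0,0,0,0])

```text
time: 13.55
position: [0.6527, -0.2334, 0.1128]
tool_rot: [1.0, -0.0, -0.0, -0.0]
ft_force: [-1.2, 0.5, -0.3]
grip_width: 0.0476
grip_force: 0.0
```

```bash
cat > seat.py <<'E'
from h import *
from lid import hsvmask
import sys
p=status.get_obs()["position"];print("tcp",p.round(4))
c=np.array([float(v) for v in sys.argv[2:4]])
for n in("wrist","scene"):
    im,d,P=grab(n);W=world(P,d.astype(float));m=hsvmask(im,sys.argv[1])&(d>0)&(np.hypot(*(W[...,:2]-c).transpose(2,0,1))<.06)
    for nm,lo,hi in(("flange",.05,.066),("knob",.078,.1)):
        q=W[m&(W[...,2]>lo)&(W[...,2]<hi)]
        if len(q)<6:continue
        (x,y),r=cv2.minEnclosingCircle(q[:,:2].astype(np.float32))
        f=np.linalg.lstsq(np.c_[q[:,:2]-c,np.ones(len(q))],q[:,2],rcond=None)[0] if nm=="flange" else 0
        print(n,nm,len(q),np.round([x,y,r,np.median(q[:,2])],4),"tilt",np.round(f,3))
E
python3 seat.py blue .6505 -.2306
```

```text
tcp [ 0.6527 -0.2334  0.1128]
wrist flange 8209 [ 0.6524 -0.2322  0.0449  0.0573] tilt [ 0.001 -0.     0.057]
wrist knob 819 [ 0.6526 -0.2326  0.0119  0.085 ] tilt 0
scene flange 655 [ 0.6513 -0.2345  0.0447  0.058 ] tilt [-0.004  0.004  0.058]
scene knob 63 [ 0.6518 -0.2342  0.0126  0.0851] tilt 0
```

Blue is seated and level. Next is green.

Request:
arm_command(deltas=[0.1,-0.008,-0.03,0,0,0.1,-0.008,-0.04,0,0,0.1,-0.008,-0.04,0,0,0.1,-0.008,-0.026,0,0,0.1,0,-0.011,0,0,0.1,0,0,0,0,0.1,0,0,0,0])

```text
time: 14.52
position: [0.6219, -0.088, 0.1127]
tool_rot: [1.0, -0.001, 0.001, 0.0]
ft_force: [0.4, -0.3, -0.2]
grip_width: 0.048
grip_force: 0.0
```

```bash
python3 lid.py green .621 -.087
```

```text
tcp [ 0.6218737  -0.08796871  0.11269838]
wrist [array([ 6.198e-01, -8.790e-02,  4.460e-02,  1.730e-02,  6.280e+03]), array([ 6.198e-01, -8.810e-02,  1.200e-02,  4.520e-02,  5.900e+02])]
top [array([ 5.935e-01, -9.010e-02,  3.270e-02,  1.740e-02,  1.150e+02]), None]
scene [array([ 6.197e-01, -9.120e-02,  4.480e-02,  1.810e-02,  4.810e+02]), array([ 6.204e-01, -9.060e-02,  1.250e-02,  4.530e-02,  4.700e+01])]
```

Request:
arm_command(deltas=[0.1,-0.001,0,0.04,0,0.1,0,0,0.04,0,0.1,0,0,0.022,0,0.1,0,0,0.01,0,0.1,0,0,0.004,0,0.1,0,0,0.003,0,0.1,0,0,0,0,-1,0,0,0,0,-1,0,0,0,0,-1,0,0,0,0,-1,0,0,0,0])

```text
time: 16.05
position: [0.6205, -0.087, -0.006]
tool_rot: [1.0, -0.0, 0.0, 0.0]
ft_force: [0.2, -1.3, 1.9]
grip_width: 0.0228
grip_force: 35.0
```

Request:
arm_command(deltas=[-1,0,0,-0.01,0,-1,0,0,-0.025,0,-1,0,0,-0.03,0,-1,0,0,-0.025,0,-1,0,-0.03,0,0,-1,0,-0.04,0,0,-1,0,-0.04,0,0,-1,0,-0.03,0,0,-1,0,-0.01,0,0,-1,0,0,0,0,-1,0,0,0,0])

```text
time: 17.42
position: [0.6203, 0.0622, 0.0837]
tool_rot: [1.0, -0.001, 0.0, 0.0]
ft_force: [0.2, 0.1, -2.8]
grip_width: 0.023
grip_force: 35.0
```

```bash
python3 hold.py green
```

```text
tcp [0.6203 0.0622 0.0837]
wrist rim 40 encl [0.6548 0.0629] z [0.0434 0.0463 0.049 ] box [0.6548 0.0505 0.0431] [0.657  0.0753 0.0508]
wrist flange 9816 encl [0.62  0.064] z [0.1059 0.1071 0.1085] box [0.5754 0.02   0.1009] [0.6646 0.107  0.1237]
scene rim 94 encl [0.6189 0.0593] z [0.0437 0.0492 0.0533] box [0.5814 0.0219 0.0431] [0.6553 0.0961 0.0539]
scene flange 356 encl [0.6203 0.0613] z [0.1043 0.1079 0.1119] box [0.577  0.0163 0.0997] [0.6624 0.1058 0.1235]
```

Request:
arm_command(deltas=[-1,-0.002,0.0015,0,0,-1,0,0,0.02,0,-1,0,0,0.015,0,-1,0,0,0.008,0,-1,0,0,0.003,0,-1,0,0,0.002,0,-1,0,0,0.001,0,-1,0,0,0.001,0,-1,0,0,0,0])

```text
time: 18.65
position: [0.6184, 0.0619, 0.034]
tool_rot: [1.0, -0.0, 0.0, 0.0]
ft_force: [0.6, 0.8, -2.7]
grip_width: 0.023
grip_force: 35.0
```

Request:
arm_command(deltas=[-1,0,0,0.001,0,-1,0,0,0.0005,0,-1,0,0,0,0])

```text
time: 19.02
position: [0.6185, 0.0619, 0.0339]
tool_rot: [1.0, -0.0, 0.001, 0.0]
ft_force: [-2.0, -0.6, 7.2]
grip_width: 0.0231
grip_force: 35.0
```

Request:
arm_command(deltas=[-0.3,0,0,0,0,-0.2,0,0,0,0,-0.1,0,0,0,0,0.1,0,0,0,0,0.1,0,0,-0.02,0,0.1,0,0,-0.03,0,0.1,0,0,-0.03,0,0.1,0,0,0,0,0.1,0,0,0,0])

```text
time: 20.15
position: [0.6174, 0.0619, 0.1113]
tool_rot: [1.0, -0.0, -0.001, -0.0]
ft_force: [0.9, 0.3, -0.5]
grip_width: 0.0478
grip_force: 0.0
```

```bash
python3 seat.py green .6185 .0625
```

```text
tcp [0.6174 0.0619 0.1113]
wrist flange 8330 [0.6179 0.0632 0.0448 0.0573] tilt [-0.    -0.001  0.057]
wrist knob 836 [0.6179 0.0631 0.0121 0.0851] tilt 0
scene flange 403 [0.6178 0.0595 0.0452 0.0583] tilt [-0.012  0.006  0.058]
scene knob 41 [0.6171 0.0607 0.0115 0.0849] tilt 0
```

Green is seated and level. Next is white.

Request:
arm_command(deltas=[0.1,-0.03,-0.003,0,0,0.1,-0.04,-0.004,0,0,0.1,-0.04,-0.004,0,0,0.1,-0.04,-0.005,0,0,0.1,-0.025,-0.005,0,0,0.1,-0.01,0,0,0,0.1,0,0,0,0,0.1,0,0,0,0])

```text
time: 21.25
position: [0.435, 0.0826, 0.1121]
tool_rot: [1.0, -0.0, 0.001, 0.0]
ft_force: [1.3, 0.3, 0.5]
grip_width: 0.048
grip_force: 0.0
```

```bash
python3 lid.py white .433 .083
```

```text
tcp [0.434965   0.08260007 0.11213555]
wrist [array([4.313e-01, 8.290e-02, 4.490e-02, 1.730e-02, 6.342e+03]), array([4.316e-01, 8.270e-02, 1.170e-02, 4.510e-02, 5.880e+02])]
top [array([4.652e-01, 8.790e-02, 2.800e-02, 1.610e-02, 7.200e+01]), None]
scene [array([4.325e-01, 8.220e-02, 4.650e-02, 1.820e-02, 3.100e+02]), array([4.31e-01, 8.06e-02, 1.15e-02, 4.59e-02, 3.00e+01])]
```

Request:
arm_command(deltas=[0.1,-0.003,0,0.04,0,0.1,0,0,0.04,0,0.1,0,0,0.022,0,0.1,0,0,0.01,0,0.1,0,0,0.004,0,0.1,0,0,0.002,0,0.1,0,0,0,0,-1,0,0,0,0,-1,0,0,0,0,-1,0,0,0,0,-1,0,0,0,0])

```text
time: 22.78
position: [0.4303, 0.0829, -0.0057]
tool_rot: [1.0, -0.0, 0.0, 0.0]
ft_force: [0.4, -0.0, 3.1]
grip_width: 0.0233
grip_force: 35.0
```

Request:
arm_command(deltas=[-1,0,0,-0.01,0,-1,0,0,-0.025,0,-1,0,0,-0.03,0,-1,0,0,-0.025,0,-1,0.025,-0.022,0,0,-1,0.035,-0.03,0,0,-1,0.035,-0.032,0,0,-1,0.035,-0.032,0,0,-1,0.025,-0.022,0,0,-1,0.009,-0.008,0,0,-1,0,0,0,0,-1,0,0,0,0])

```text
time: 24.28
position: [0.5923, 0.2278, 0.0838]
tool_rot: [1.0, -0.0, -0.001, 0.0]
ft_force: [-0.1, 0.7, -1.6]
grip_width: 0.0233
grip_force: 35.0
```

```bash
python3 hold.py white
```

```text
tcp [0.5923 0.2278 0.0838]
wrist rim 236 encl [0.6252 0.2302] z [0.0435 0.0496 0.0512] box [0.6246 0.2063 0.0431] [0.6333 0.254  0.0521]
wrist flange 9969 encl [0.5934 0.2289] z [0.1056 0.1068 0.1081] box [0.5485 0.1856 0.1015] [0.6383 0.2729 0.1238]
scene rim 84 encl [0.5934 0.2268] z [0.044  0.0493 0.0538] box [0.5568 0.1885 0.0433] [0.6319 0.2656 0.0549]
scene flange 287 encl [0.5934 0.226 ] z [0.1043 0.1078 0.1115] box [0.5499 0.1808 0.1001] [0.6362 0.2712 0.1227]
```

Request:
arm_command(deltas=[-1,0.001,-0.001,0,0,-1,0,0,0.02,0,-1,0,0,0.015,0,-1,0,0,0.008,0,-1,0,0,0.003,0,-1,0,0,0.002,0,-1,0,0,0.001,0,-1,0,0,0.001,0,-1,0,0,0,0])

```text
time: 25.5
position: [0.5954, 0.23, 0.0344]
tool_rot: [1.0, -0.0, 0.0, -0.0]
ft_force: [0.0, -0.2, -0.2]
grip_width: 0.0235
grip_force: 35.0
```

Request:
arm_command(deltas=[-1,0,0,0.001,0,-1,0,0,0,0])

```text
time: 25.75
position: [0.5954, 0.23, 0.0343]
tool_rot: [1.0, -0.0, 0.0, -0.0]
ft_force: [-1.8, -1.6, 5.8]
grip_width: 0.0233
grip_force: 35.0
```

Request:
arm_command(deltas=[-0.3,0,0,0,0,-0.2,0,0,0,0,-0.1,0,0,0,0,0.1,0,0,0,0,0.1,0,0,-0.02,0,0.1,0,0,-0.03,0,0.1,0,0,-0.03,0,0.1,0,0,0,0,0.1,0,0,0,0])

```text
time: 26.88
position: [0.5948, 0.2298, 0.1133]
tool_rot: [1.0, -0.0, -0.0, 0.0]
ft_force: [-0.0, -0.1, -0.1]
grip_width: 0.0476
grip_force: 0.0
```

```bash
python3 seat.py white .5945 .23
```

```text
tcp [0.5948 0.2298 0.1133]
wrist flange 8313 [0.5965 0.2312 0.0449 0.0574] tilt [ 0.    -0.     0.057]
wrist knob 821 [0.5965 0.2312 0.012  0.0851] tilt 0
scene flange 324 [0.5949 0.2302 0.0464 0.0585] tilt [-0.009  0.007  0.058]
scene knob 35 [0.5964 0.2262 0.012  0.0853] tilt 0
```

Request:
arm_command(deltas=[0.1,-0.03,0.003,0,0,0.1,-0.04,0.003,0,0,0.1,-0.04,0.003,0,0,0.1,-0.03,0.003,0,0,0.1,-0.017,0.002,0,0,0.1,0,0,0,0,0.1,0,0,0,0])

```text
time: 27.85
position: [0.4393, 0.2161, 0.1129]
tool_rot: [1.0, -0.0, 0.0, -0.0]
ft_force: [-0.2, -0.2, -0.0]
grip_width: 0.0476
grip_force: 0.0
```

```bash
python3 lid.py yellow .4364 .2155
```

```text
tcp [0.43930991 0.21606665 0.11290493]
wrist [array([4.346e-01, 2.166e-01, 4.500e-02, 1.740e-02, 6.304e+03]), array([4.348e-01, 2.166e-01, 1.190e-02, 4.500e-02, 5.860e+02])]
top [array([4.414e-01, 2.102e-01, 4.180e-02, 1.750e-02, 6.100e+01]), None]
scene [array([4.341e-01, 2.155e-01, 4.620e-02, 1.800e-02, 2.830e+02]), array([4.342e-01, 2.152e-01, 1.420e-02, 4.580e-02, 2.800e+01])]
```

White is seated. Gripping yellow.

Request:
arm_command(deltas=[0.1,-0.004,-0.0005,0.04,0,0.1,0,0,0.04,0,0.1,0,0,0.022,0,0.1,0,0,0.01,0,0.1,0,0,0.004,0,0.1,0,0,0.002,0,0.1,0,0,0,0,-1,0,0,0,0,-1,0,0,0,0,-1,0,0,0,0,-1,0,0,0,0])

```text
time: 29.38
position: [0.4342, 0.2164, -0.0047]
tool_rot: [1.0, -0.0, 0.0, 0.0]
ft_force: [-0.4, -0.5, 1.4]
grip_width: 0.023
grip_force: 35.0
```

Request:
arm_command(deltas=[-1,0,0,-0.01,0,-1,0,0,-0.025,0,-1,0,0,-0.03,0,-1,0,0,-0.025,0,-1,0.002,0.03,0,0,-1,0.002,0.045,0,0,-1,0.002,0.05,0,0,-1,0.002,0.05,0,0,-1,0.002,0.05,0,0,-1,0.002,0.045,0,0,-1,0,0.026,0,0,-1,0,0,0,0])

```text
time: 30.88
position: [0.4465, -0.0814, 0.0855]
tool_rot: [1.0, -0.002, 0.001, 0.0]
ft_force: [-0.3, -0.4, -1.4]
grip_width: 0.0233
grip_force: 35.0
```

Request:
arm_command(deltas=[-1,0,0,0,0])

```text
time: 31.0
position: [0.4454, -0.0788, 0.0852]
tool_rot: [1.0, -0.0, -0.0, -0.0]
ft_force: [-0.2, 0.7, -1.1]
grip_width: 0.023
grip_force: 35.0
```

```bash
python3 hold.py yellow
```

```text
tcp [ 0.4454 -0.0788  0.0852]
wrist rim 308 encl [ 0.4772 -0.0827] z [0.044  0.0499 0.0512] box [ 0.475  -0.1076  0.043 ] [ 0.4863 -0.0578  0.0517]
wrist flange 9907 encl [ 0.4459 -0.0776] z [0.1062 0.1073 0.1087] box [ 0.4013 -0.1214  0.1012] [ 0.4907 -0.0334  0.1252]
scene rim 106 encl [ 0.4483 -0.082 ] z [0.0438 0.0495 0.0528] box [ 0.4111 -0.122   0.0432] [ 0.4861 -0.0421  0.0538]
scene flange 363 encl [ 0.4452 -0.0786] z [0.1046 0.1082 0.1117] box [ 0.4017 -0.1234  0.1002] [ 0.4892 -0.0332  0.1249]
```

Request:
arm_command(deltas=[-1,0.002,0.004,0,0,-1,0,0,0.02,0,-1,0,0,0.015,0,-1,0,0,0.008,0,-1,0,0,0.003,0,-1,0,0,0.002,0,-1,0,0,0.001,0,-1,0,0,0.001,0,-1,0,0,0,0])

```text
time: 32.22
position: [0.4483, -0.0837, 0.0354]
tool_rot: [1.0, -0.0, 0.0, 0.0]
ft_force: [0.9, -0.1, -1.8]
grip_width: 0.0234
grip_force: 35.0
```

Request:
arm_command(deltas=[-1,0,0,0.001,0,-1,0,0,0,0])

```text
time: 32.48
position: [0.4484, -0.0838, 0.0352]
tool_rot: [1.0, -0.0, 0.001, 0.0]
ft_force: [-2.6, 0.3, 8.8]
grip_width: 0.0235
grip_force: 35.0
```

Request:
arm_command(deltas=[-0.3,0,0,0,0,-0.2,0,0,0,0,-0.1,0,0,0,0,0.1,0,0,0,0,0.1,0,0,-0.02,0,0.1,0,0,-0.03,0,0.1,0,0,-0.03,0,0.1,0,0,-0.03,0,0.1,0,0,0,0,0.1,0,0,0,0])

```text
time: 33.72
position: [0.4475, -0.0833, 0.1436]
tool_rot: [1.0, -0.0, -0.001, -0.0]
ft_force: [0.2, -1.3, 0.1]
grip_width: 0.0479
grip_force: 0.0
```

```bash
python3 seat.py yellow .448 -.082; for a in "blue .652 -.2325" "green .618 .0625" "white .5955 .2305"; do python3 seat.py $a | grep scene; done
python3 -c "
from h import *
cv2.imwrite('pics/end.png',grab('scene')[0][...,::-1])"
```

```text
tcp [ 0.4475 -0.0833  0.1436]
wrist flange 6792 [ 0.4488 -0.0824  0.045   0.0573] tilt [-0.    -0.001  0.057]
wrist knob 650 [ 0.449  -0.0826  0.012   0.0851] tilt 0
scene flange 407 [ 0.4488 -0.0828  0.0477  0.0581] tilt [-0.01   0.008  0.058]
scene knob 44 [ 0.449  -0.0845  0.012   0.0854] tilt 0
scene flange 652 [ 0.6518 -0.2348  0.0456  0.0581] tilt [-0.005  0.009  0.058]
scene knob 65 [ 0.6529 -0.2345  0.0111  0.0854] tilt 0
scene flange 409 [0.618  0.0608 0.0452 0.0581] tilt [-0.01   0.01   0.058]
scene knob 43 [0.6181 0.0603 0.012  0.0855] tilt 0
scene flange 336 [0.5942 0.2303 0.0472 0.0584] tilt [-0.006  0.007  0.058]
scene knob 33 [0.5969 0.2298 0.0122 0.0857] tilt 0
```

View pics/end.png

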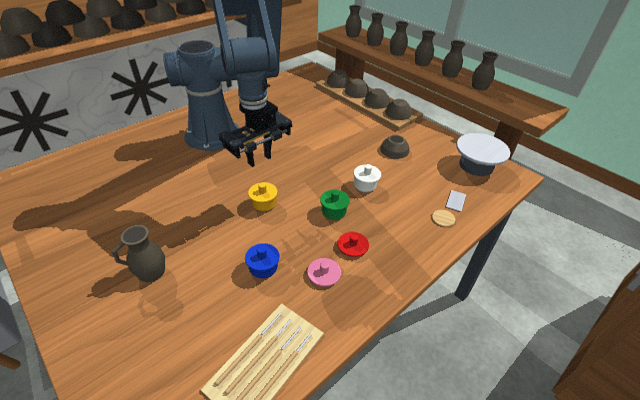

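All four jars are closed with their own lids: yellow (263,195), white (367,178), green (335,203), blue (262,259). The jug (145,255) and bowl (395,147) have not moved, and the gripper is clear.

```bash
python3 -c "
from rig import order
print(order.hand_in())"
```

```text
the job is handed in; nothing more can be done
None
```

All four lids measured seated and level in the jars of their own colour, the jars, jug and bowl look undisturbed, and the job was handed in at about 34 s; the hand-in returned no verdict.

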